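# Bring the pulley's high spot round to the pointer of the truing stand

### The arm

A 6-joint arm with a two-finger parallel gripper is mounted at the origin on the work surface. World frame = base frame: x ahead of the robot, y to its left, z up, the work surface at z = 0. Lengths are in m, angles in rad, forces in N, time in s.
With the tool pointing down it reaches from about 0.35 to 0.775 m from the base axis. Payload 5.5 kg.
Tool frame: the origin (TCP) lies at the very end of the fingers, on their centre line; the grasp point (between the pads) lies 19 mm behind it; z points along the fingers, y is the direction in which the jaws open and shut (so a half turn about z gives the same grasp; the last joint's range is limited). The gripper opens to 85 mm and grips with 20 to 120 N. Pads are 22 mm wide; open, the fingers measure 114 mm over their backs; the gripper's body (76 mm by 85 mm) begins 54 mm behind the grasp point. The pads swing forward as they close: fully open they stand 13 mm farther back than shut.
Start: joints at [1.046, 0.313, 0.046, 1.304, 0, 1.431], TCP at [0.216, 0.533, 0.204] pointing down, gripper open.
Joint ranges: [-2.76, 2.76], [-0.86, 1.69], [-1.03, 1.26], [-2.2, 2.34], [-1.47, 1.5], [-3.14, 3.14]. Speed limits (rad/s): [2.57, 2.57, 3.14, 3.14, 3.14, 3.14].

### API

Orientations are given as a unit quaternion [w, x, y, z].
In Python, from workcell import get_state, vision, workorder, silhouettes, tip_of gives the robot as it stands.
- The arm moves only by the shell command python3 -m inch 'ROWS' [FORCE]. ROWS is JSON, a list of rows, each a list of 7 numbers: the shift along the tool's x, y, z in cm, then the turn, a rotation vector about the tool's x, y, z in degrees, then the finger opening in cm, from 0 to 8.54. In form: [[dx, dy, dz, rx, ry, rz, hand], ...]. A call has 1 to 5 rows; each row shifts and turns the commanded pose from where the row before left it, along the tool's axes as they then stand; what a row does not reach is not made up. A row lasts 1/10 s, in which the tool goes at most 50 mm and 8.59 degrees, less where a joint would pass 70% of its speed; a pose out of reach is approached as far as the arm can. A call with a gripper value outside its range is refused whole. The fingers move at their own pace and stop on an object; FORCE is the grip in N (left out, the last holds). Time passes only in rows, so rows that do not move let the fingers close. It gives the time, the measured TCP pose, the force and the opening at its end, in the units of the state.
- get_state(): the state, without advancing time (a new reading comes with each control period).
- vision.read_camera(name): name is "scene" or "top"; returns a dict with "pixels" (480x640x3 uint8, red, green, blue), "depth" (480x640 float32, m along the optical axis (not along the pixel's ray), 0 where there is no reading), "mtx" (3x3 intrinsics, pixels), "T" (4x4, takes a point from camera to world coordinates). Camera axes: x right, y up, looking along -z (the intrinsics and any distortion apply to the point x, -y, -z); pixel columns grow to the right and rows downward; lengths in m; the calibration is good to about 2 mm. A picture is of the moment at which its call begins.
- workorder.hand_in(): hands the job in, once; it reports no verdict.
Trained networks look in a picture, given as the dict that the camera call returned (one of the last four; its "shot" number tells which), for a name from the list of things; names that differ only in an ending like _2 or _b are one class to them, and where a whole thing is asked for, a point or a joint stands for the part that bears it (a point fixed in the world has none). Each returns a list of dicts, best first, with "confidence" (0 to 1); they miss things now and then, are a little off and sometimes report something else, mostly with a low value. They report only what shows in the picture. A call takes as long as a camera call.
- silhouettes(picture, label): "mask" (480x640 bool, what is visible of it) and "location" ([column, row] in pixels, amid what is visible of it).
- tip_of(picture, label): "location" ([column, row] in pixels: a listed point, or the origin of a listed thing).
The state is a dict: "clock": time; "joint_pos": joint angles; "qvel": joint speeds; "tau": joint torques, N m; "tcp_pos": TCP position; "orientation": TCP orientation; "wrist_force": force on the tool from outside, world axes, zero at the start; "ft_torque": the same for the moment, N m; "finger_gap": finger opening in m.
Only numpy, scipy, OpenCV 4.12 (cv2) and the standard library are available. Lean on these libraries where they do the work, as an engineer would, in place of code of your own. Each camera call takes 0.05 s, during which the arm holds its last target.

### The job

One of the two flat-lying wheels sits on a truing stand with a fixed pointer beside its rim. Take that wheel by its upright crank handle and turn it slowly, never faster than half a turn a second, until the high spot of its rim (the single rounded bulge) stands right at the pointer's tip; then let go and leave the wheel standing still there.

Things in the scene. Friction and masses are not known exactly. Their poses are not given: they have to be found in the camera images.
- wheel: The wheel to turn: grey metal disc, 180 mm across, 20 mm thick, lying flat on a fixed stand's spindle; six dark spots (the other wheel: 156 mm, four spots, no pointer, not part of the job). Origin: on the axis at its underside, 46 mm above the table; z up, x towards the high spot. Turns without end either way with light friction (about 1 N at the handle) and stays where it is left.
- high_spot (a point): Outermost point of the single bulge in the wheel's rim: 104 mm from the axis (the rest of the rim: 90 mm), half-way up the rim, 57 mm above the table. The bulge is about 55 mm long along the rim and turns with the wheel. Seen from above, the handle is 120 degrees counter-clockwise from it.
- pointer_tip (a point): Sharp tip of the fixed steel pointer, a 12 mm thick level cone on a short dark post (74 mm high) of the stand. It points at the wheel's axis, 110 mm from it and 57 mm above the table, so the bulge passes it with 6 mm to spare. It is on the side of the wheel away from the robot, to within about 40 degrees.
- handle (a point): Centre of the wheel's crank handle: an upright dark wooden cylinder, 18 mm in diameter, 60 mm high, spinning freely on its own pin, 62 mm from the wheel's axis. This point is half-way up it, 102 mm above the table; its top is at 132 mm, the rim's at 66 mm. Nothing else on the stand is higher than 82 mm.

How it is judged:
By the outcome, as a careful person would: the job done as asked, in the order asked, and still so for the second after the job is handed in, with the robot touching nothing.
It also fails if it takes over 48 s, if anything falls off the work surface, if the arm or the gripper's body presses on something with over 40 N, if the wrist force passes 120 N, or if a joint passes its speed limit or range.

## Working session

There is one attempt and no reset: what is moved stays moved. The work goes in short steps, Python scripts to look and compute and a shell command to move; the robot and the scene stay as the last step left them, time stands still between calls to the robot, and variables do not carry over. Pictures are saved under pics/ and viewed, and the job is handed in when it is done.

```bash
ls; mkdir -p pics; cat > h.py <<'E'
import numpy as np, cv2
from workcell import get_state, vision, workorder, silhouettes, tip_of
def ray(p,px):
    K=p["mtx"];T=p["T"];u,v=px
    d=np.array([(u-K[0,2])/K[0,0],-(v-K[1,2])/K[1,1],-1.0])
    return T[:3,3],T[:3,:3]@d
def at_z(p,px,z):
    o,d=ray(p,px);return o+d*(z-o[2])/d[2]
def by_depth(p,px):
    o,d=ray(p,px);u,v=map(int,map(round,px));return o+d*p["depth"][v,u]
E
python3 - <<'E'
from h import *
print(get_state())
for n in("top","scene"):
    p=vision.read_camera(n)
    cv2.imwrite(f"pics/{n}0.png",cv2.cvtColor(p["pixels"],cv2.COLOR_RGB2BGR))
    for l,z in(("high_spot",.057),("pointer_tip",.057),("handle",.102),("wheel",.046)):
        for r in tip_of(p,l)[:3]:
            print(n,l,np.round(r["location"],1),round(r["confidence"],2),at_z(p,r["location"],z).round(4))
E
```

```text
pics
{'clock': 0.0, 'joint_pos': array([ 1.04643898e+00,  3.14020450e-01,  4.49563571e-02,  1.30358785e+00,
       -1.47346661e-05,  1.43116455e+00]), 'qvel': array([-0.00134577,  0.00046624, -0.00043561,  0.0003669 , -0.00129438,
        0.00038605]), 'tau': array([-1.81116720e-03, -4.80627966e+01,  2.98532438e+01,  1.94891891e-02,
       -1.89982861e-04,  7.22177901e-06]), 'tcp_pos': array([0.21554378, 0.53246008, 0.20328826]), 'orientation': array([-2.95435454e-04,  1.91178544e-01,  9.81554840e-01, -8.79547369e-04]), 'wrist_force': array([-0.15607827, -0.20404513, -0.19444752]), 'ft_torque': array([-0.04878564,  0.01649164, -0.01386884]), 'finger_gap': 0.0854798317574234}
top high_spot [410.9 227.5] 0.69 [ 0.6079 -0.1302  0.057 ]
top pointer_tip [489.5 215.5] 0.57 [ 0.6288 -0.2783  0.057 ]
top handle [453.4 298.6] 0.8 [ 0.473  -0.1901  0.102 ]
scene high_spot [203.2 269. ] 0.98 [ 0.6106 -0.1341  0.057 ]
scene pointer_tip [111.6 271.2] 0.82 [ 0.6188 -0.276   0.057 ]
scene handle [176.8 181.3] 0.83 [ 0.4723 -0.1907  0.102 ]
scene wheel [168.1 229.3] 0.92 [ 0.5295 -0.2083  0.046 ]
scene wheel [203.9 267.1] 0.42 [ 0.6007 -0.1368  0.046 ]
```

View pics/top0.png

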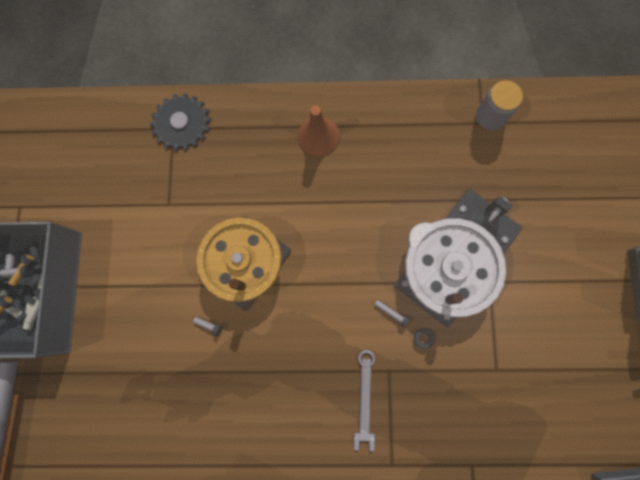

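View pics/scene0.png

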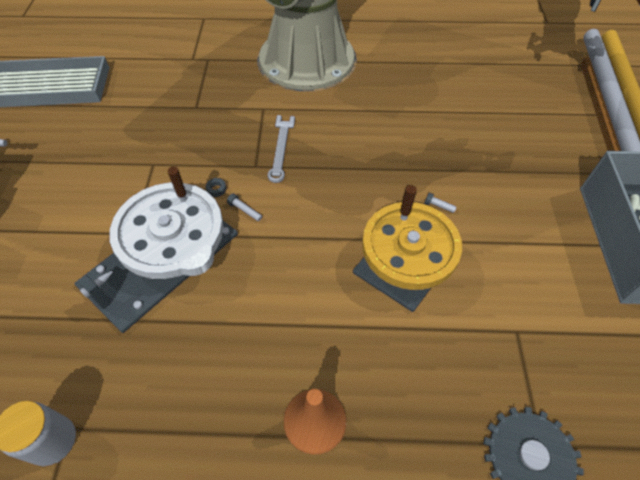

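The silver wheel with six holes is the one to turn. In the top view its hub is near (456,267), the bulge near (418,234), the pointer near (495,213) and the handle near (457,297). I'll refine the axis, bulge and pointer geometry before moving.

```bash
cat >> h.py <<'E'
from scipy.optimize import least_squares
def cloud(p):
    K=p["mtx"];v,u=np.mgrid[0:480,0:640];d=p["depth"].astype(float)
    c=np.stack([(u-K[0,2])/K[0,0]*d,-(v-K[1,2])/K[1,1]*d,-d],-1)
    return c@p["T"][:3,:3].T+p["T"][:3,3]
def proj(p,w):
    T=p["T"];c=T[:3,:3].T@(np.array(w)-T[:3,3]);K=p["mtx"]
    return [K[0,0]*c[0]/-c[2]+K[0,2],K[1,1]*-c[1]/-c[2]+K[1,2]]
def wheelfit(p):
    C=cloud(p);m=(p["depth"]>0)&(C[...,2]>.052)&(C[...,2]<.075)&(np.hypot(C[...,0]-.53,C[...,1]+.208)<.13)
    P=C[m]
    # rim outline: outermost points per angle bin
    c=np.array([.53,-.208])
    for _ in range(5):
        d=P[:,:2]-c;a=np.degrees(np.arctan2(d[:,1],d[:,0]));r=np.hypot(*d.T)
        b=((a+180)//4).astype(int)
        A=[];
        for k in range(90):
            s=r[b==k]
            if len(s)>3: A.append((k*4-178,np.percentile(s,97)))
        A=np.array(A);t=np.radians(A[:,0]);q=c+A[:,1:]*np.c_[np.cos(t),np.sin(t)]
        f=least_squares(lambda x:np.hypot(*(q-x[:2]).T)-x[2],[*c,.09],loss="soft_l1",f_scale=.001)
        c=f.x[:2]
    return f.x,A
E
python3 - <<'E'
from h import *
for n in("top","scene"):
    p=vision.read_camera(n);x,A=wheelfit(p)
    print(n,x.round(4));print([(int(a),round(r*1e3)) for a,r in A])
    C=cloud(p)
    m=(C[...,2]>.04)&(C[...,2]<.09)&(np.abs(C[...,0]-.66)<.08)&(np.abs(C[...,1]+.29)<.08)
    d=C[m][:,:2]-x[:2];r=np.hypot(*d.T);a=np.degrees(np.arctan2(d[:,1],d[:,0]));z=C[m][:,2]
    for lo in range(96,170,6):
        s=(r>=lo/1e3)&(r<(lo+6)/1e3)&(a<-10)&(a>-80)
        if s.sum(): print(lo,s.sum(),a[s].mean().round(1),a[s].std().round(1),z[s].mean().round(3))
    u,v=map(int,proj(p,[.59,-.23,.06]))
    im=p["pixels"][max(v-75,0):v+75,max(u-100,0):u+100]
    print(u,v)
    cv2.imwrite(f"pics/{n}1.png",cv2.cvtColor(cv2.resize(im,None,fx=4,fy=4,interpolation=cv2.INTER_CUBIC),cv2.COLOR_RGB2BGR))
E
```

```text
top [ 0.5334 -0.2062  0.0888]
[(-178, 88), (-174, 89), (-170, 89), (-166, 88), (-162, 89), (-158, 89), (-154, 89), (-150, 89), (-146, 88), (-142, 89), (-138, 89), (-134, 89), (-130, 88), (-126, 89), (-122, 89), (-118, 89), (-114, 89), (-110, 89), (-106, 89), (-102, 89), (-98, 90), (-94, 88), (-90, 90), (-86, 89), (-82, 89), (-78, 88), (-74, 89), (-70, 89), (-66, 90), (-62, 88), (-58, 89), (-54, 90), (-50, 88), (-46, 88), (-42, 126), (-38, 128), (-34, 88), (-30, 89), (-26, 88), (-22, 89), (-18, 89), (-14, 87), (-10, 89), (-6, 88), (-2, 87), (2, 87), (6, 88), (10, 88), (14, 88), (18, 87), (22, 88), (26, 89), (30, 93), (34, 97), (38, 99), (42, 101), (46, 100), (50, 101), (54, 99), (58, 95), (62, 92), (66, 88), (70, 89), (74, 88), (78, 88), (82, 89), (86, 88), (90, 88), (94, 88), (98, 89), (102, 89), (106, 88), (110, 89), (114, 89), (118, 89), (122, 89), (126, 89), (130, 89), (134, 89), (138, 89), (142, 89), (146, 89), (150, 89), (154, 89), (158, 89), (162, 89), (166, 89), (170, 89), (174, 88), (178, 88)]
108 4 -39.8 0.5 0.057
114 12 -39.4 0.8 0.059
120 16 -39.5 1.3 0.06
126 21 -39.4 1.5
[... 687 characters left out ...]
, (-2, 89), (2, 89), (6, 88), (10, 89), (14, 88), (18, 89), (22, 89), (26, 90), (30, 94), (34, 98), (38, 101), (42, 102), (46, 103), (50, 101), (54, 100), (58, 96), (62, 91), (66, 89), (70, 89), (74, 89), (78, 88), (82, 89), (86, 89), (90, 89), (94, 89), (98, 89), (102, 89), (106, 88), (110, 88), (114, 89), (118, 88), (122, 88), (126, 88), (130, 88), (134, 88), (138, 88), (142, 88), (146, 89), (150, 90), (154, 89), (158, 89), (162, 89), (166, 89), (170, 90), (174, 64), (178, 68)]
108 7 -39.8 0.5 0.056
114 14 -39.5 0.8 0.057
120 28 -39.1 1.2 0.058
126 34 -38.8 1.3 0.059
132 34 -38.9 1.3 0.059
138 90 -37.4 3.8 0.065
144 123 -37.2 3.8 0.066
150 132 -37.3 3.4 0.064
156 37 -38.5 1.3 0.061
144 255
```

Both cameras agree. The axis is at (0.534, -0.2065), the pointer at -39.5° and the bulge at about 46°. That puts the handle at about 166°, at (0.474, -0.191), and the wheel needs to turn about 85° clockwise. I'll approach at height now; TCP 0.20 clears everything.

```bash
python3 -m inch '[[-1.5,-1.7,0,0,0,0,8.5],[-3,-3.4,0,0,0,0,8.5],[-3,-3.4,0,0,0,0,8.5],[-3,-3.4,0,0,0,0,8.5],[-3,-3.4,0,0,0,0,8.5]]' 30; python3 -c "
from h import *;s=get_state();print(s['joint_pos'].round(2))"
```

```text
clock: 1.1
tcp_pos: [0.2838, 0.339, 0.2043]
orientation: [0.0, 0.191, 0.982, 0.0]
wrist_force: [1.0, 0.6, 0.6]
finger_gap: 0.0854
[ 0.69  0.06 -0.27  1.24 -0.    1.08]
```

```bash
python3 -m inch '[[-3,-3.4,0,0,0,0,8.5],[-3,-3.4,0,0,0,0,8.5],[-3,-3.4,0,0,0,0,8.5],[-3,-3.4,0,0,0,0,8.5],[-3,-3.4,0,0,0,0,8.5]]'; python3 -c "
from h import *;s=get_state();print(s['joint_pos'].round(2))"
```

```text
clock: 1.6
tcp_pos: [0.3591, 0.1249, 0.2046]
orientation: [0.001, 0.191, 0.982, 0.0]
wrist_force: [1.0, -0.4, 0.4]
finger_gap: 0.0851
[ 0.12 -0.07 -0.39  1.24  0.    0.51]
```

```bash
python3 -m inch '[[-3,-3.4,0,0,0,0,8.5],[-3,-3.4,0,0,0,0,8.5],[-3,-3.4,0,0,0,0,8.5],[-3,-3.4,0,0,0,0,8.5],[-3,-3.4,0,0,0,0,8.5]]'
```

```text
clock: 2.1
tcp_pos: [0.4344, -0.0893, 0.2045]
orientation: [0.001, 0.191, 0.981, 0.0]
wrist_force: [0.5, 0.2, 0.2]
finger_gap: 0.0852
```

```bash
python3 -m inch '[[-3,-3.3,0,0,0,0,8.5],[-1.5,-1.6,0,0,0,0,8.5],[0,0,0,0,0,0,8.5],[0,0,0,0,0,0,8.5]]'; cat >> h.py <<'E'
def todo(x,y,z):
    from scipy.spatial.transform import Rotation as R
    s=get_state();q=s["orientation"];M=R.from_quat([q[1],q[2],q[3],q[0]])
    print("pos",s["tcp_pos"].round(4),"tool-cm",(M.inv().apply(np.array([x,y,z])-s["tcp_pos"])*100).round(2),"F",s["wrist_force"].round(1),"gap",round(s["finger_gap"],4),"t",s["clock"],"tilt",M.as_matrix()[:,2].round(3))
E
python3 - <<'E'
from h import *
todo(.474,-.191,.091);print(get_state()["joint_pos"].round(2))
for n in("top","scene"):
    p=vision.read_camera(n)
    for r in tip_of(p,"handle")[:2]: print(n,r["location"],round(r["confidence"],2),at_z(p,r["location"],.102).round(4))
    C=cloud(p);m=(C[...,2]>.08)&(C[...,2]<.135)&(np.hypot(C[...,0]-.474,C[...,1]+.191)<.03)
    P=C[m];print(m.sum(),P.mean(0).round(4),P.min(0).round(3),P.max(0).round(3))
    cv2.imwrite(f"pics/{n}2.png",cv2.cvtColor(p["pixels"],cv2.COLOR_RGB2BGR))
E
```

```text
clock: 2.5
tcp_pos: [0.4569, -0.1495, 0.2039]
orientation: [-0.001, 0.192, 0.981, 0.0]
wrist_force: [0.2, -0.3, 0.5]
finger_gap: 0.085
pos [ 0.4569 -0.1495  0.2039] tool-cm [-3.16 -3.21 11.29] F [ 0.2 -0.3  0.5] gap 0.085 t 2.5 tilt [-0.001  0.001 -1.   ]
[-0.48  0.13 -0.19  1.25  0.   -0.1 ]<stdin>:7: RuntimeWarning: Mean of empty slice.
  ret = um.true_divide(
Traceback (most recent call last):
ValueError: zero-size array to reduction operation minimum which has no identity
```

```bash
python3 -m inch '[[-1.6,-1.6,0,0,0,0,8.5],[-1.6,-1.6,0,0,0,0,8.5],[0,0,2,0,0,0,8.5],[0,0,2,0,0,0,8.5],[0,0,0,0,0,0,8.5]]'; 
python3 - <<'E'
from h import *
todo(.474,-.191,.091)
p=vision.read_camera("scene")
for r in tip_of(p,"handle")[:2]: print(r["location"],round(r["confidence"],2),at_z(p,r["location"],.102).round(4))
C=cloud(p);m=(C[...,2]>.08)&(C[...,2]<.134)&(np.hypot(C[...,0]-.474,C[...,1]+.191)<.03)
P=C[m];print(m.sum(),P.mean(0).round(4) if m.sum() else 0)
if m.sum():print(P.min(0).round(3),P.max(0).round(3))
cv2.imwrite("pics/scene2.png",cv2.cvtColor(p["pixels"][80:330,40:340].repeat(2,0).repeat(2,1),cv2.COLOR_RGB2BGR))
E
```

```text
clock: 3.1
tcp_pos: [0.4731, -0.1889, 0.1621]
orientation: [-0.002, 0.19, 0.982, 0.001]
wrist_force: [0.1, 0.6, -0.0]
finger_gap: 0.0851
pos [ 0.4731 -0.1889  0.1621] tool-cm [-0.19 -0.16  7.1 ] F [ 0.1  0.6 -0. ] gap 0.0851 t 3.1 tilt [-0.004  0.003 -1.   ]
[175.7, 179.1] 0.62 [ 0.4677 -0.1935  0.102 ]
306 [ 0.4791 -0.189   0.1114]
[ 0.466 -0.199  0.081] [ 0.485 -0.182  0.133]
```

View pics/scene2.png

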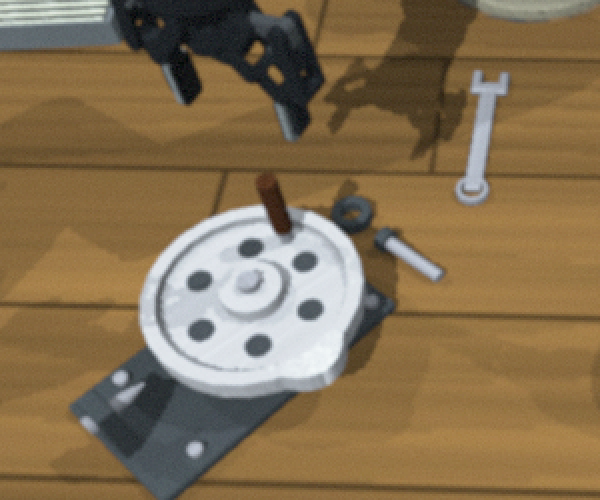

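The scene view shows the handle standing upright under the open fingers, with its top at crop (265,182), and nothing is touching. The cloud puts the handle axis at about (0.4755, -0.190). Next I descend around it.

```bash
python3 -m inch '[[-0.2,0,1.8,0,0,0,8.5],[0,0,1.8,0,0,0,8.5],[0,0,1.8,0,0,0,8.5],[0,0,1.5,0,0,0,8.5],[0,0,0,0,0,0,8.5]]'
```

```text
clock: 3.7
tcp_pos: [0.4762, -0.191, 0.0947]
orientation: [-0.001, 0.191, 0.982, 0.0]
wrist_force: [0.3, 0.2, 0.6]
finger_gap: 0.0848
```

```bash
python3 -m inch '[[0,0,0,0,0,0,4],[0,0,0,0,0,0,3],[0,0,0,0,0,0,2],[0,0,0,0,0,0,1],[0,0,0,0,0,0,0.5]]' 30; python3 -m inch '[[0,0,0,0,0,0,0.5],[0,0,0,0,0,0,0.5],[0,0,0,0,0,0,0.5],[0,0,0,0,0,0,0.5],[0,0,0,0,0,0,0.5]]'
python3 - <<'E'
from h import *
todo(.474,-.191,.091)
p=vision.read_camera("scene")
x,A=wheelfit(p);print(x.round(4),[(int(a),round(r*1e3)) for a,r in A if r>.0915])
cv2.imwrite("pics/scene3.png",cv2.cvtColor(p["pixels"][80:330,40:340].repeat(2,0).repeat(2,1),cv2.COLOR_RGB2BGR))
E
```

```text
clock: 4.2
tcp_pos: [0.4771, -0.1923, 0.0959]
orientation: [0.0, 0.191, 0.982, -0.0]
wrist_force: [-0.8, 0.2, 3.5]
finger_gap: 0.0159
clock: 4.7
tcp_pos: [0.4771, -0.1922, 0.0959]
orientation: [0.001, 0.191, 0.982, -0.0]
wrist_force: [-0.6, 0.4, 5.9]
finger_gap: 0.0162
pos [ 0.4771 -0.1922  0.0959] tool-cm [ 0.34 -0.    0.49] F [-0.6  0.4  5.9] gap 0.0162 t 4.7 tilt [ 0.001 -0.001 -1.   ]
[ 0.5355 -0.2068  0.0891] [(-42, 124), (-38, 124), (30, 94), (34, 99), (38, 101), (42, 103), (46, 102), (50, 102), (54, 99), (58, 96)]
```

View pics/scene3.png

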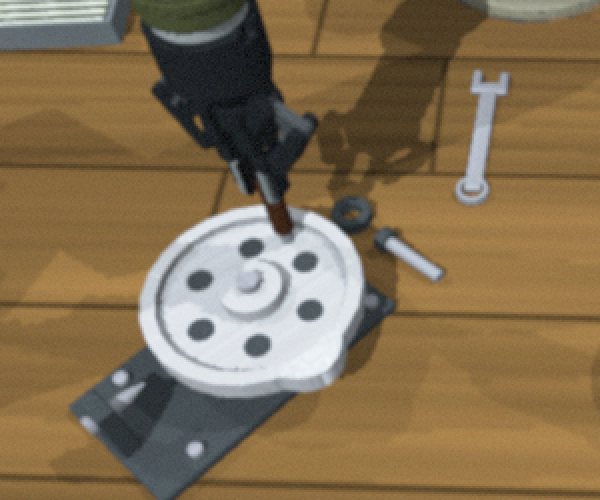

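The handle is gripped: the gap is 16 mm on an 18 mm handle, the force is low, and the bulge is still at about 45.5°. Next I work out the arc rows at roughly 60°/s or less.

```bash
python3 - <<'E'
from h import *
from scipy.spatial.transform import Rotation as R
q=get_state()["orientation"];M=R.from_quat([q[1],q[2],q[3],q[0]])
step=[2,3.5]+[5]*15+[3,2]; print(sum(step))
a=np.radians(165.6-np.r_[0,np.cumsum(step)])
P=.062*np.c_[np.cos(a),np.sin(a),0*a]
T=M.inv().apply(P-P[0])*100
T=T.round(2);D=np.diff(T,axis=0).round(2)
for i,d in enumerate(D):print(i,d[:2],T[i+1][:2])
E
```

```text
85.5
0 [0.03 0.21] [0.03 0.21]
1 [0.02 0.38] [0.05 0.59]
2 [0.   0.54] [0.05 1.13]
3 [-0.05  0.54] [-0.    1.67]
4 [-0.1   0.53] [-0.1  2.2]
5 [-0.14  0.53] [-0.24  2.73]
6 [-0.19  0.5 ] [-0.43  3.23]
7 [-0.23  0.49] [-0.66  3.72]
8 [-0.28  0.47] [-0.94  4.19]
9 [-0.31  0.44] [-1.25  4.63]
10 [-0.35  0.41] [-1.6   5.04]
11 [-0.38  0.38] [-1.98  5.42]
12 [-0.42  0.35] [-2.4   5.77]
13 [-0.45  0.3 ] [-2.85  6.07]
14 [-0.47  0.27] [-3.32  6.34]
15 [-0.49  0.23] [-3.81  6.57]
16 [-0.51  0.18] [-4.32  6.75]
17 [-0.31  0.09] [-4.63  6.84]
18 [-0.21  0.05] [-4.84  6.89]
```

```bash
python3 -m inch '[[0.03,0.21,0,0,0,0,0.5],[0.02,0.38,0,0,0,0,0.5],[0,0.54,0,0,0,0,0.5],[-0.05,0.54,0,0,0,0,0.5],[-0.1,0.53,0,0,0,0,0.5]]'
```

```text
clock: 5.25
tcp_pos: [0.4867, -0.1725, 0.0959]
orientation: [0.001, 0.191, 0.982, -0.001]
wrist_force: [-0.5, -1.4, 4.5]
finger_gap: 0.0165
```

```bash
python3 -m inch '[[-0.14,0.53,0,0,0,0,0.5],[-0.19,0.5,0,0,0,0,0.5],[-0.23,0.49,0,0,0,0,0.5],[-0.28,0.47,0,0,0,0,0.5],[-0.31,0.44,0,0,0,0,0.5]]'; cat >> h.py <<'E'
def bulge(p):
    x,A=wheelfit(p);print("axis",x.round(4),[(int(a),round(r*1e3)) for a,r in A if r>.0915])
E
python3 - <<'E'
from h import *
todo(.474,-.191,.091); bulge(vision.read_camera("scene"))
E
```

```text
clock: 5.75
tcp_pos: [0.5069, -0.1545, 0.0959]
orientation: [0.001, 0.191, 0.982, -0.001]
wrist_force: [-1.2, -3.9, 4.8]
finger_gap: 0.0162
pos [ 0.5069 -0.1545  0.0959] tool-cm [ 1.68 -4.62  0.49] F [-1.2 -3.9  4.8] gap 0.0162 t 5.75 tilt [ 0.002 -0.002 -1.   ]
axis [ 0.5362 -0.2072  0.089 ] [(-42, 123), (-38, 124), (-14, 94), (-10, 99), (-6, 101), (-2, 102), (2, 101), (6, 100), (10, 97), (14, 93)]
```

```bash
python3 -m inch '[[-0.35,0.41,0,0,0,0,0.5],[-0.38,0.38,0,0,0,0,0.5],[-0.42,0.35,0,0,0,0,0.5],[-0.45,0.3,0,0,0,0,0.5],[-0.47,0.27,0,0,0,0,0.5]]'
```

```text
clock: 6.3
tcp_pos: [0.5321, -0.1469, 0.0959]
orientation: [0.001, 0.192, 0.981, -0.001]
wrist_force: [-0.9, -5.6, 6.2]
finger_gap: 0.0161
```

```bash
python3 -m inch '[[-0.49,0.23,0,0,0,0,0.5],[-0.4,0.14,0,0,0,0,0.5],[-0.25,0.07,0,0,0,0,0.5],[0,0,0,0,0,0,0.5],[0,0,0,0,0,0,0.5]]'; 
cat >> h.py <<'E'
def show(p,f,c=(.57,-.23,.06)):
    u,v=map(int,proj(p,c));im=p["pixels"][max(v-75,0):v+75,max(u-100,0):u+100]
    cv2.imwrite(f,cv2.cvtColor(cv2.resize(im,None,fx=4,fy=4,interpolation=cv2.INTER_CUBIC),cv2.COLOR_RGB2BGR))
def fit_ang(p,ax):
    """symmetric bulge centre angle, from rim points between pointer-cleared radii; pointer angle from r>109mm"""
    C=cloud(p);P=C[(p["depth"]>0)&(C[...,2]>.045)&(C[...,2]<.09)]
    d=P[:,:2]-ax;r=np.hypot(*d.T);a=np.degrees(np.arctan2(d[:,1],d[:,0]))
    k=(a>-90)&(a<90)
    s=k&(r>.0925)&(r<.105)&(P[:,2]>.05);t=k&(r>.110)&(r<.135)&(P[:,2]<.07)&(abs(a+39)<12)
    e=[]
    h=np.array([(lo,r[k&(r<.106)&(P[:,2]>.05)&(abs(a-lo)<1)].max(initial=0)) for lo in np.arange(-80,60,2.)])
    m=h[:,1]>.0925
    print("pts: mean %.1f mid %.1f n %d"%(a[s].mean(),(np.percentile(a[s],1)+np.percentile(a[s],99))/2,s.sum()),"ptr %.1f n %d"%(a[t].mean(),t.sum()))
    print([(int(x),round(y*1e3,1)) for x,y in h[m]])
E
python3 - <<'E'
from h import *
todo(.474,-.191,.091)
for n,ax in(("scene",(.5355,-.2068)),("top",(.5334,-.2062))):
    p=vision.read_camera(n);bulge(p);fit_ang(p,np.array(ax));show(p,f"pics/{n}4.png")
E
```

```text
clock: 6.8
tcp_pos: [0.5446, -0.1473, 0.0959]
orientation: [0.001, 0.192, 0.981, -0.001]
wrist_force: [0.9, -4.0, 5.6]
finger_gap: 0.0163
pos [ 0.5446 -0.1473  0.0959] tool-cm [ 4.9  -6.71  0.49] F [ 0.9 -4.   5.6] gap 0.0163 t 6.8 tilt [ 0.002 -0.003 -1.   ]
axis [ 0.5368 -0.2075  0.0885] [(-150, 92), (-50, 95), (-46, 98), (-42, 123), (-38, 123), (-34, 101), (-30, 99), (-26, 96), (-22, 92)]
pts: mean -35.4 mid -37.6 n 207 ptr -39.1 n 100
[(-54, np.float64(93.0)), (-52, np.float64(96.3)), (-50, np.float64(97.1)), (-48, np.float64(98.7)), (-46, np.float64(100.5)), (-44, np.float64(101.3)), (-42, np.float64(102.2)), (-40, np.float64(102.7)), (-38, np.float64(103.2)), (-36, np.float64(102.8)), (-34, np.float64(102.1)), (-32, np.float64(102.3)), (-30, np.float64(100.8)), (-28, np.float64(99.9)), (-26, np.float64(97.7)), (-24, np.float64(95.6)), (-22, np.float64(94.1))]
axis [ 0.5332 -0.2079  0.0903] []h.py:53: RuntimeWarning: Mean of empty slice.
  print("pts: mean %.1f mid %.1f n %d"%(a[s].mean(),(np.percentile(a[s],1)+np.percentile(a[s],99))/2,s.sum()),"ptr %.1f n %d"%(a[t].mean(),t.sum()))
  ret = ret.dtype.type(ret / rcount)
Traceback (most recent call last):
  File "h.py", line 53, in fit_ang
    print("pts: mean %.1f mid %.1f n %d"%(a[s].mean(),(np.percentile(a[s],1)+np.percentile(a[s],99))/2,s.sum()),"ptr %.1f n %d"%(a[t].mean(),t.sum()))
                                                       ~~~~~~~~~~~~~^^^^^^^^
IndexError: index -1 is out of bounds for axis 0 with size 0
```

View pics/scene4.png

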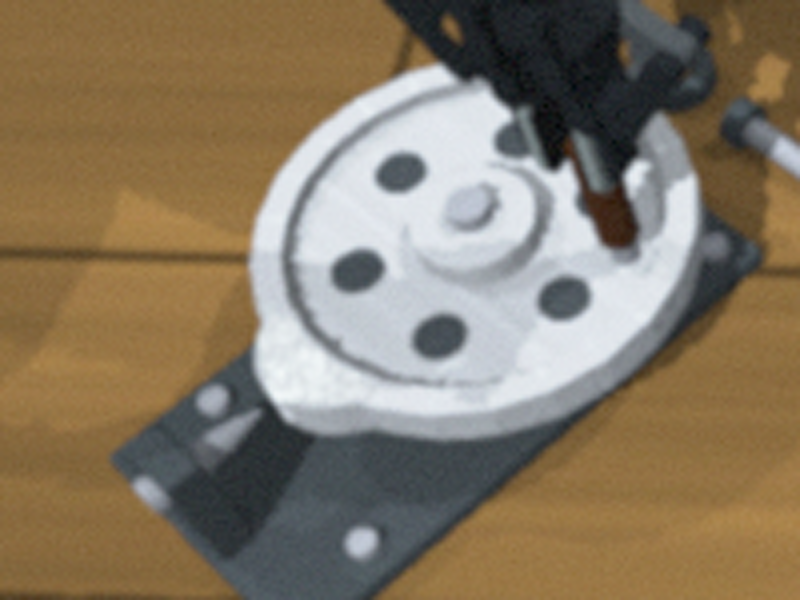

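The scene view shows the bulge almost at the pointer, with the bulge outline centred near crop (290,395) and the pointer tip at (262,410). The numbers give the bulge at about -37.9° and the pointer at -39.3°. I'll nudge about 1.3° more.

```bash
python3 -m inch '[[-0.07,0.02,0,0,0,0,0.5],[-0.07,0.01,0,0,0,0,0.5],[0,0,0,0,0,0,0.5],[0,0,0,0,0,0,0.5]]'; 
python3 - <<'E'
from h import *
todo(.474,-.191,.091)
for i in range(2):
    p=vision.read_camera("scene");fit_ang(p,np.array((.5355,-.2068)))
p=vision.read_camera("top");show(p,"pics/top5.png")
E
```

```text
clock: 7.3
tcp_pos: [0.5453, -0.1474, 0.0959]
orientation: [0.001, 0.192, 0.981, -0.001]
wrist_force: [-1.0, -4.1, 6.1]
finger_gap: 0.016
pos [ 0.5453 -0.1474  0.0959] tool-cm [ 4.97 -6.72  0.49] F [-1.  -4.1  6.1] gap 0.016 t 7.3 tilt [ 0.001 -0.002 -1.   ]
pts: mean -35.7 mid -37.9 n 210 ptr -39.1 n 99
[(-54, np.float64(94.9)), (-52, np.float64(96.3)), (-50, np.float64(97.9)), (-48, np.float64(99.6)), (-46, np.float64(100.5)), (-44, np.float64(101.3)), (-42, np.float64(102.2)), (-40, np.float64(102.9)), (-38, np.float64(103.1)), (-36, np.float64(102.9)), (-34, np.float64(102.8)), (-32, np.float64(101.4)), (-30, np.float64(100.8)), (-28, np.float64(98.8)), (-26, np.float64(97.3)), (-24, np.float64(95.6)), (-22, np.float64(93.5))]
pts: mean -35.7 mid -38.2 n 206 ptr -39.1 n 99
[(-54, np.float64(94.8)), (-52, np.float64(95.5)), (-50, np.float64(97.1)), (-48, np.float64(100.4)), (-46, np.float64(98.4)), (-44, np.float64(102.0)), (-42, np.float64(102.1)), (-40, np.float64(102.7)), (-38, np.float64(103.1)), (-36, np.float64(102.6)), (-34, np.float64(102.6)), (-32, np.float64(101.5)), (-30, np.float64(100.5)), (-28, np.float64(98.2)), (-26, np.float64(97.1)), (-24, np.float64(95.5))]
```

View pics/top5.png

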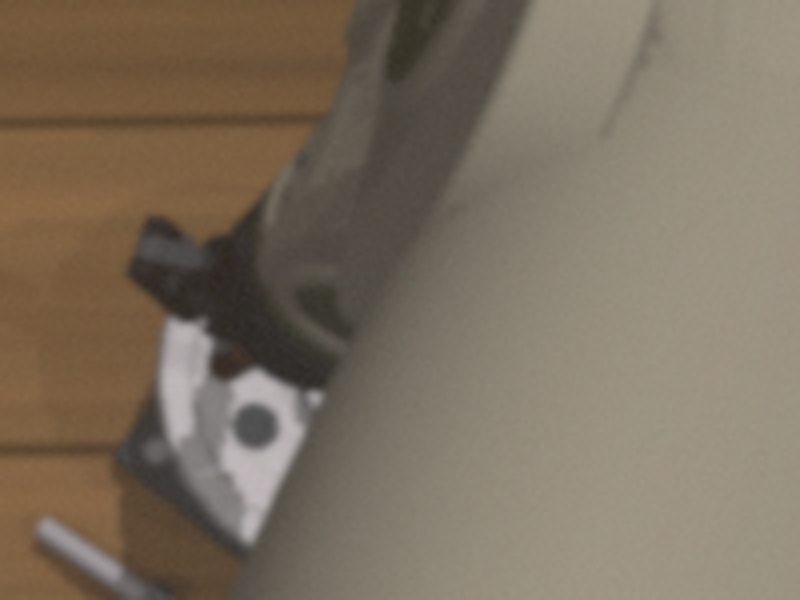

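The top view is blocked by the arm. The scene cloud puts the bulge at about -38.4° against the pointer's -39.2°. I'll make one more small nudge, then release, retreat and check with both cameras.

```bash
python3 -m inch '[[-0.07,0.01,0,0,0,0,0.5],[-0.05,0.01,0,0,0,0,0.5],[0,0,0,0,0,0,0.5],[0,0,0,0,0,0,0.5]]'; 
python3 - <<'E'
from h import *
todo(.474,-.191,.091)
for i in range(1):
    p=vision.read_camera("scene");fit_ang(p,np.array((.5355,-.2068)))
E
```

```text
clock: 7.85
tcp_pos: [0.5465, -0.1476, 0.0959]
orientation: [0.001, 0.192, 0.981, -0.001]
wrist_force: [-1.0, -3.4, 6.5]
finger_gap: 0.0159
pos [ 0.5465 -0.1476  0.0959] tool-cm [ 5.08 -6.75  0.49] F [-1.  -3.4  6.5] gap 0.0159 t 7.85 tilt [ 0.001 -0.002 -1.   ]
pts: mean -37.2 mid -39.5 n 210 ptr -39.2 n 100
[(-58, np.float64(92.5)), (-56, np.float64(93.6)), (-54, np.float64(94.8)), (-52, np.float64(97.6)), (-50, np.float64(99.1)), (-48, np.float64(99.9)), (-46, np.float64(101.4)), (-44, np.float64(102.5)), (-42, np.float64(102.1)), (-40, np.float64(103.2)), (-38, np.float64(102.7)), (-36, np.float64(102.4)), (-34, np.float64(102.3)), (-32, np.float64(101.3)), (-30, np.float64(100.0)), (-28, np.float64(97.7)), (-26, np.float64(96.0)), (-24, np.float64(94.4))]
```

The bulge is now at about -39.4° against the pointer's -39.2°. Releasing and lifting.

```bash
python3 -m inch '[[0,0,0,0,0,0,2.2],[0,0,0,0,0,0,3.5],[0,0,0,0,0,0,5],[0,0,0,0,0,0,6],[0,0,0,0,0,0,6]]'; python3 -m inch '[[0,0,-1,0,0,0,6],[0,0,-2.5,0,0,0,6],[0,0,-3,0,0,0,6],[0,0,-3,0,0,0,6],[0,0,-1.5,0,0,0,6]]'
python3 - <<'E'
from h import *
todo(.35,.15,.2)
p=vision.read_camera("scene");fit_ang(p,np.array((.5355,-.2068)))
E
```

```text
clock: 8.4
tcp_pos: [0.546, -0.1461, 0.0949]
orientation: [-0.0, 0.191, 0.982, 0.0]
wrist_force: [-0.4, -0.8, 0.0]
finger_gap: 0.0599
clock: 8.9
tcp_pos: [0.5474, -0.1468, 0.209]
orientation: [0.002, 0.191, 0.982, -0.0]
wrist_force: [0.1, 0.4, -0.0]
finger_gap: 0.0598
pos [ 0.5474 -0.1468  0.209 ] tool-cm [29.44 20.1   0.77] F [ 0.1  0.4 -0. ] gap 0.0598 t 8.9 tilt [ 0.004 -0.002 -1.   ]
pts: mean -37.1 mid -38.9 n 208 ptr -39.2 n 100
[(-56, np.float64(93.5)), (-54, np.float64(94.1)), (-52, np.float64(97.5)), (-50, np.float64(99.1)), (-48, np.float64(100.8)), (-46, np.float64(100.5)), (-44, np.float64(102.6)), (-42, np.float64(102.0)), (-40, np.float64(103.1)), (-38, np.float64(103.1)), (-36, np.float64(102.4)), (-34, np.float64(102.8)), (-32, np.float64(100.7)), (-30, np.float64(100.0)), (-28, np.float64(97.7)), (-26, np.float64(96.5)), (-24, np.float64(94.9)), (-22, np.float64(92.5))]
```

```bash
python3 -m inch '[[2,1.4,0,0,0,0,6],[4,2.7,0,0,0,0,6],[4,2.7,0,0,0,0,6],[4,2.7,0,0,0,0,6],[4,2.7,0,0,0,0,6]]'; python3 -m inch '[[4,2.7,0,0,0,0,6],[4,2.7,0,0,0,0,6],[2,1.4,0,0,0,0,6],[0,0,0,0,0,0,6],[0,0,0,0,0,0,6]]'
python3 - <<'E'
from h import *
todo(.35,.15,.2)
for n,ax in(("scene",(.5355,-.2068)),("top",(.5334,-.2062))):
    p=vision.read_camera(n);fit_ang(p,np.array(ax));bulge(p);show(p,f"pics/{n}6.png")
    for l,z in(("high_spot",.057),("pointer_tip",.057),("handle",.102)):
        for r in tip_of(p,l)[:2]:
            w=at_z(p,r["location"],z);print(n,l,np.round(r["location"],1),round(r["confidence"],2),w.round(4),np.degrees(np.arctan2(w[1]-ax[1],w[0]-ax[0])).round(1))
E
```

```text
clock: 9.45
tcp_pos: [0.4237, 0.0355, 0.2051]
orientation: [0.0, 0.192, 0.981, 0.0]
wrist_force: [0.1, 0.1, -0.1]
finger_gap: 0.0599
clock: 9.95
tcp_pos: [0.3579, 0.1352, 0.2054]
orientation: [0.0, 0.19, 0.982, 0.0]
wrist_force: [-0.4, -0.2, 0.0]
finger_gap: 0.0597
pos [0.3579 0.1352 0.2054] tool-cm [1.29 1.08 0.54] F [-0.4 -0.2  0. ] gap 0.0597 t 9.95 tilt [ 0.001 -0.    -1.   ]
pts: mean -37.2 mid -39.1 n 209 ptr -39.1 n 100
[(-56, np.float64(93.5)), (-54, np.float64(96.9)), (-52, np.float64(97.6)), (-50, np.float64(99.1)), (-48, np.float64(100.8)), (-46, np.float64(100.5)), (-44, np.float64(102.6)), (-42, np.float64(102.2)), (-40, np.float64(103.3)), (-38, np.float64(103.1)), (-36, np.float64(102.6)), (-34, np.float64(102.1)), (-32, np.float64(100.9)), (-30, np.float64(100.2)), (-28, np.float64(97.8)), (-26, np.float64(96.0)), (-24, np.float64(94.7))]
axis [ 0.5352 -0.2073  0.0892] [(-54, 94), (-50, 98), (-46, 100), (-42, 118), (-38, 125), (-34, 102), (-30, 100), (-26, 96), (-22, 92)]
scene high_spot [116.2 269.1] 0.83 [ 0.6148 -0.2698  0.057 ] -38.4
scene pointer_tip [110.5 272.8
[... 201 characters left out ...]
-52, np.float64(98.5)), (-50, np.float64(98.6)), (-48, np.float64(101.0)), (-46, np.float64(101.3)), (-44, np.float64(103.2)), (-42, np.float64(104.7)), (-40, np.float64(105.3)), (-38, np.float64(102.9)), (-36, np.float64(104.9)), (-34, np.float64(102.6)), (-32, np.float64(101.2)), (-30, np.float64(101.2)), (-28, np.float64(98.2)), (-26, np.float64(94.9)), (-24, np.float64(93.5))]
axis [ 0.5332 -0.2067  0.0888] [(-54, 93), (-50, 98), (-46, 101), (-42, 125), (-38, 126), (-34, 101), (-30, 99), (-26, 95)]
top high_spot [488.1 223.2] 0.65 [ 0.6141 -0.2746  0.057 ] -40.3
top pointer_tip [487.9 218.6] 0.87 [ 0.6229 -0.2748  0.057 ] -37.5
top handle [422.8 262.8] 0.65 [ 0.5355 -0.1408  0.102 ] 88.2
```

View pics/scene6.png

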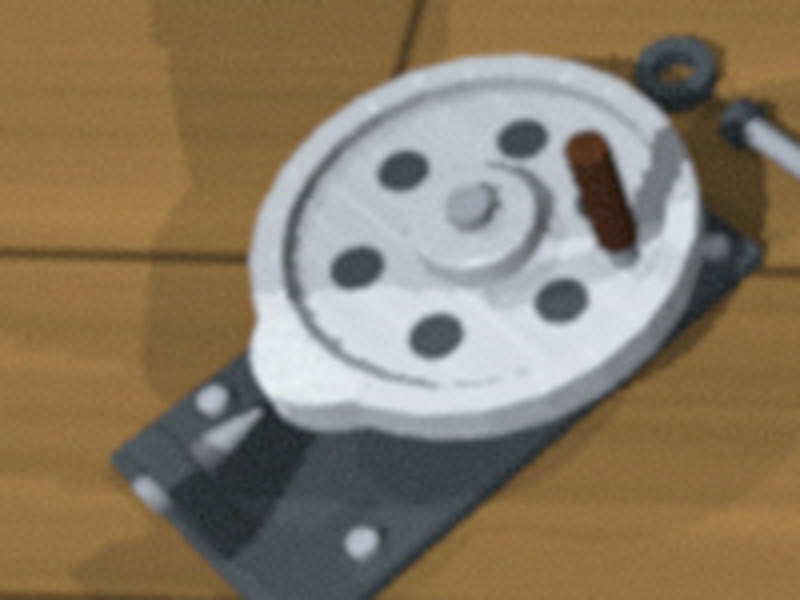

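View pics/top6.png

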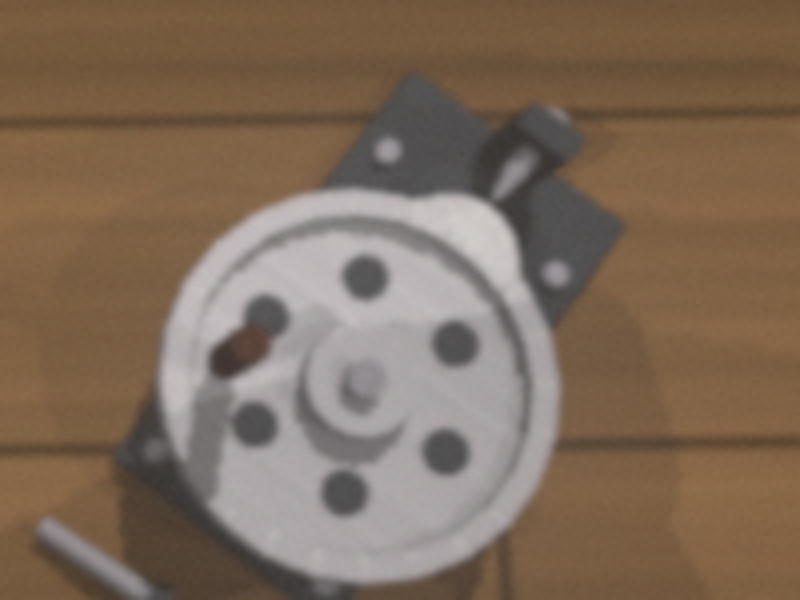

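Both views show the bulge's apex squarely at the pointer tip: top crop about (495,200), scene crop about (264,410). The clouds agree (bulge -39.1° to -39.8°, pointer -39.1° to -39.4°), and the wheel is free with the arm away.

```bash
python3 -c "
from h import *
print(workorder.hand_in());print(get_state()['clock'])"
```

```text
the job is handed in; nothing more can be done
None
the job is handed in; nothing more can be done
```

The high spot of the six-hole silver wheel now stands at the pointer's tip, and I handed the job in at about 10 s of the 48 s allowed.

I gripped the wheel by its crank handle and turned it about 85° clockwise at roughly 50°/s, well under the half-turn-a-second limit. After two small nudges to line it up, I let go, lifted clear and moved the arm away.

**Last checks:**

| Camera | Bulge | Pointer |
|---|---|---|
| scene | -39.1° | -39.1° |
| top | -39.8° | -39.4° |

- **Alignment:** the depth data from the two cameras agree to within about half a degree, which is less than 1 mm at the rim. Both pictures show the bulge's apex squarely at the tip.
- **Stillness:** the bulge reading was essentially unchanged between letting go and the last look about a second later. The robot was touching nothing.
- **Forces:** the readings printed after each move stayed below 10 N.

**Checks that disagreed:**
- The networks' own point estimates in the top view were noisier, giving the bulge at -40.3°, the pointer at -37.5° and the handle at 88°. I relied on the depth outline and the pictures instead.
- The mean of the scene camera's bulge points reads -37.2°. I took that as skew from the rim's side face showing in that view and used the outline's midpoint.

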